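# Clear the colony counter with its two-key reset

### The job

Zero the colony counter for the next plate: press the two round keys at the left and right of its small display, both together, one fingertip on each, and hold both down for about three seconds, then let both come up and back away. Do not press either key alone and do not press the two rear keys; press lightly so that the counter stays where it is, and leave the dish on its lit stage and the other things on the bench as they stand.

Things in the scene. Friction and masses are not known exactly. Their poses are not given: they have to be found in the camera images.
- counter: colony counter, dark blue desktop case 310 deep (its x) by 270 wide (its y), loose on rubber feet, 2.6 kg. Origin: centre of its underside; x points from its front (facing the robot) to its back, y to its left, z up; it stands turned up to 0.3 rad either way. Front half: level deck 75 mm high with a lit round dish stage, its centre 60 mm in front of the origin. Back half: the sloping key panel
- panel (a point): centre of the face of the light grey key panel, 98 by 172 mm, on the counter; this point has the counter's axes. The panel rises towards the back at 16 degrees, so that it faces up and towards the robot: its normal is (-0.276, 0, 0.961) in the counter's axes. On it a dark display window 26 by 36 mm with one round key at either side of it, and two more keys behind
- left_key_top (a point): centre of the top of the left key, beside the display (+y side of the counter). Flat round cap 20 mm across, 10 mm proud of the panel; its z is the panel's normal, y runs to the left along the panel. Left and right key: 60 mm between centres, level with each other. A key sinks 5 mm along the normal against a spring (1.2 N to start, 4 N at the bottom), then stops hard; it makes contact at 3.5 mm and springs back
- right_key_top (a point): centre of the top of the right key, on the display's other side (same size, travel and axes as the left)
- lens (a point): centre of the counter's magnifier, a clear disc 102 mm across, parked beyond the right side of the case on a steel gooseneck 12 mm thick. The gooseneck is mounted on the back right corner of the case, at (126, -88) mm in the counter's axes, rises to 300 mm above the bench and leans to the right; nothing of it is over the keys, it stays 50 mm or more beside the right key
- left_key (a joint): travel of the left key in m, joint value 0 = up, 0.005 = fully down
- right_key (a joint): travel of the right key in m, joint value 0 = up, 0.005 = fully down
- rear_left_key (a joint): travel of the rear left key, to be left alone: same cap, its centre 43 mm farther up the panel than the pair and 19 mm left of the middle; joint value 0 = up, 0.005 = fully down
- rear_right_key (a joint): travel of the rear right key, to be left alone: same cap, 43 mm farther up the panel than the pair and 19 mm right of the middle; joint value 0 = up, 0.005 = fully down
- dish: closed clear culture dish with amber agar, 90 mm across, 15 high, 35 g, loose on the counter's lit stage inside an aluminium ring; origin under its centre. Leave alone
- dish_stack: four such dishes stacked (90 across, 61 high) on the bench at the counter's left; origin under its centre. Leave alone
- pen: white marker pen with black cap, 126 long, 17 thick, lying at the counter's left front; origin under its middle, x along it. Leave alone
- tube_rack: small white tube rack 76 by 126, 57 high with tubes, on the bench at the counter's right; origin under its centre. Leave alone
- media_bottle: square clear bottle with dark blue cap, 76 by 76, 152 high; origin under its centre. Leave alone
- tip_box: pipette tip box with clear lid, 82 by 120, 77 high; origin under its centre. Leave alone
- beaker: empty clear beaker 72 across, 94 high; origin under its centre. Leave alone
- pipette_stand: fixed pipette carousel on a round foot 180 across, 305 high, about 230 across at the pipettes' finger rests; origin under its centre. Keep clear of it

How it is judged (in metres and radians):
On the way:
1. the fingers press the left and right keys down together and they stay down for two seconds or more (value of joint each of left_key, right_key above 0.0035 m and contact force between the fingers and counter above 2 N), for 2 s.
At the end, for the whole second after the job is handed in: after the hold, all four keys are up again (within 1 mm), the counter stands level and still within 15 mm of where it stood, and the dish on its stage and the other loose things of the bench are within 25 mm of where they were (value of joint each of left_key, right_key, rear_left_key, rear_right_key below 0.001 m and distance of counter from where it was at the start of the episode below 0.015 m and linear speed of counter below 0.02 m/s and angle between counter's own z axis and vertical below 0.05 rad and distance of each of dish, dish_stack, pen, tube_rack, media_bottle, tip_box, beaker from where it was at the start of the episode below 0.025 m); the robot touches nothing.
It fails at once if one key of the pair is pressed alone (past 3.5 mm while the other is down less than 1 mm) ((value of joint left_key above 0.0035 m and value of joint right_key below 0.001 m) or (value of joint right_key above 0.0035 m and value of joint left_key below 0.001 m)).
It fails at once if a rear key is pressed (value of joint any of rear_left_key, rear_right_key above 0.0025 m).
It fails at once if the counter is shoved or lifted (20 mm) (distance of counter from where it was at the start of the episode above 0.02 m).
It fails at once if the counter is pushed with more than 50 N (contact force between the arm and counter above 50 N).
It fails at once if the dish, the stacked dishes, the pen, the tube rack, the bottle, the tip box or the beaker is lifted or pushed away (25 mm) (distance of any of dish, dish_stack, pen, tube_rack, media_bottle, tip_box, beaker from where it was at the start of the episode above 0.025 m).
It also fails if it takes over 42 s, if anything falls off the work surface, if the arm or the gripper's body presses on something with over 40 N, if the wrist force passes 120 N, or if a joint passes its speed limit or range.

### The arm

A 7-joint arm with a two-finger parallel gripper is mounted at the origin on the work surface. World frame = base frame: x ahead of the robot, y to its left, z up, the work surface at z = 0. Lengths are in mm, angles in rad, forces in N, time in s.
With the tool pointing down it reaches from about 400 to 900 mm from the base axis. Payload 5.5 kg.
Tool frame: the origin (TCP) lies between the finger pads; the fingertips stand 17 mm ahead of it and the grasp point (between the pads) lies 2 mm behind it; z points along the fingers, y is the direction in which the jaws open and shut (so a half turn about z gives the same grasp; the last joint's range is limited). The gripper opens to 85 mm and grips with 20 to 120 N. Pads are 22 mm wide; open, the fingers measure 114 mm over their backs; the gripper's body (76 mm by 85 mm) begins 54 mm behind the grasp point. The pads swing forward as they close: fully open they stand 13 mm farther back than shut.
Start: joints at [1.423, 0.501, -0.427, 1.55, 0.221, 1.138, -0.21], TCP at [259.604, -595.907, 248.31] pointing down, gripper open.
Joint ranges: [-2.88, 2.88], [-0.31, 2.03], [-1.54, 1.56], [0.2, 2.42], [-1.41, 4.55], [0.19, 2.02], [-2.57, 2.57]. Speed limits (rad/s): [2.57, 2.57, 3.14, 3.14, 3.14, 3.14, 3.14].

### API

Orientations are given as a unit quaternion [x, y, z, w].
In Python, from cell import state, optics, job gives the robot as it stands.
- The arm moves only by the shell command python3 -m pendant 'ROWS' [OPENING] [FORCE]. ROWS is JSON, a list of rows, each a list of 2 entries, a list of its own where there are three numbers: the shift along the world's x, y, z in m, then the turn, a rotation vector about the world's x, y, z in rad. In form: [[[dx, dy, dz], [rx, ry, rz]], ...]. A call has 1 to 20 rows; each row is the pose to reach, as a shift and turn from the pose commanded when the call began; what a row does not reach only later rows make up. A row lasts 1/10 s, in which the tool goes at most 50 mm and 8.59 degrees, less where a joint would pass 70% of its speed; a pose out of reach is approached as far as the arm can. A call with a gripper value outside its range is refused whole. OPENING is the opening, from -1 (shut) to 1 (fully open), set as the call begins (- or left out, the last holds). The fingers move at their own pace and stop on an object; FORCE is the grip in N (left out, the last holds). Time passes only in rows, so rows that repeat a pose let the fingers close. It gives the time, the measured TCP pose, the force and the opening at its end, in the units of the state.
- state(): the state, without advancing time (a new reading comes with each control period).
- optics.read_camera(name): name is "scene" or "top"; returns a dict with "img" (384x512x3 uint8, red, green, blue), "range_z" (384x512 float32, mm along the optical axis (not along the pixel's ray), 0 where there is no reading), "fx", "fy", "cx", "cy" (pixels), "T" (4x4, takes a point from camera to world coordinates). Camera axes: x right, y down, z forward; pixel columns grow to the right and rows downward; lengths in mm; the calibration is good to about 2 mm. A picture is of the moment at which its call begins.
- job.job_done(): hands the job in, once; it reports no verdict.
The state is a dict: "t": time; "joint_pos": joint angles; "joint_vel": joint speeds; "joint_efforts": joint torques, N m; "eef_pos": TCP position; "orientation": TCP orientation; "ft_force": force on the tool from outside, world axes, zero at the start; "torque": the same for the moment, N m; "width": finger opening in mm.
Only numpy, scipy, OpenCV 4.12 (cv2) and the standard library are available. Lean on these libraries where they do the work, as an engineer would, in place of code of your own. Each camera call takes 0.05 s, during which the arm holds its last target. There are 200 camera calls.

## Working session

There is one attempt and no reset: what is moved stays moved. The work goes in short steps, Python scripts to look and compute and a shell command to move; the robot and the scene stay as the last step left them, time stands still between calls to the robot, and variables do not carry over. Pictures are saved under pics/ and viewed, about 8 in all and at most 12, crops included, and the job is handed in when it is done.

```bash
mkdir -p pics; ls; python3 - <<'E'
from cell import state, optics
import cv2,numpy as np
print(state())
for n in("scene","top"):
    c=optics.read_camera(n); cv2.imwrite(f"pics/{n}0.png",c["img"][...,::-1]); np.savez(f"{n}0.npz",**c); print(n,c["fx"],c["fy"],c["cx"],c["cy"],c["T"].round(3).tolist())
a=[cv2.imread(f"pics/{n}0.png") for n in("scene","top")]
E
```

```text
pics
{'t': 0.0, 'joint_pos': array([ 1.4232022 ,  0.50184547, -0.42680929,  1.55145456,  0.22076309,
        1.13828123, -0.21028202]), 'joint_vel': array([-5.10691244e-04,  2.85081382e-05, -1.64301106e-03,  8.06859670e-04,
        1.37079206e-03, -1.65841073e-03, -6.80160378e-04]), 'joint_efforts': array([-7.94814241e-05, -5.69513369e+01, -5.81636801e+00, -2.80938399e+01,
        1.05216468e-02,  1.18086339e-02,  2.23456880e-05]), 'eef_pos': array([ 259.28623053, -595.32676419,  247.26048712]), 'orientation': array([ 9.78972061e-01,  2.03992071e-01, -1.43552202e-04, -9.58716114e-04]), 'ft_force': array([-0.02779132,  0.94803297,  0.36908625]), 'torque': array([-0.06930063,  0.0197795 ,  0.00028286]), 'width': 85.11408436522356}
scene 374.24005027800496 374.24005027800496 249.75032215835125 189.13229202658653 [[0.556, 0.555, -0.619, 1270.951], [0.831, -0.371, 0.414, -504.885], [0.0, -0.745, -0.667, 911.193], [0.0, 0.0, 0.0, 1.0]]
top 392.2285242589433 392.2285242589433 248.19077677470108 184.69628205458665 [[-0.008, -0.996, 0.083, 450.189], [-1.0, 0.008, 0.006, -31.684], [-0.006, -0.083, -0.997, 1334.302], [0.0, 0.0, 0.0, 1.0]]
```

View pics/scene0.png

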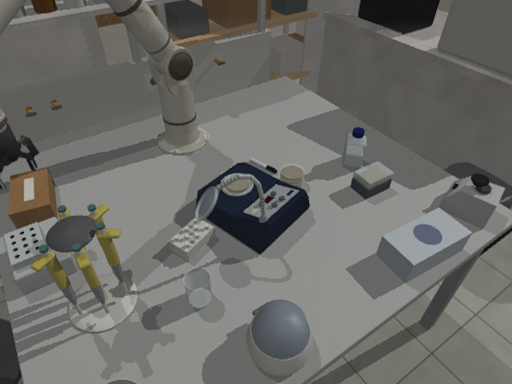

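View pics/top0.png

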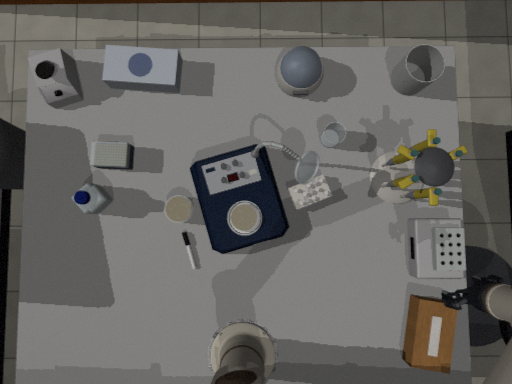

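The counter is at about (239,198) in the top view, turned slightly. The display is near (233,177) with keys at either side. I'll enlarge that area.

```bash
python3 - <<'E'
import cv2,numpy as np
t=cv2.imread("pics/top0.png")[135:215,185:315]; s=cv2.imread("pics/scene0.png")[170:235,190:320]
t=cv2.resize(t,None,fx=6,fy=6,interpolation=cv2.INTER_CUBIC)
cv2.imwrite("pics/c1.png",t)
E
```

```text
(no output)
```

View pics/c1.png

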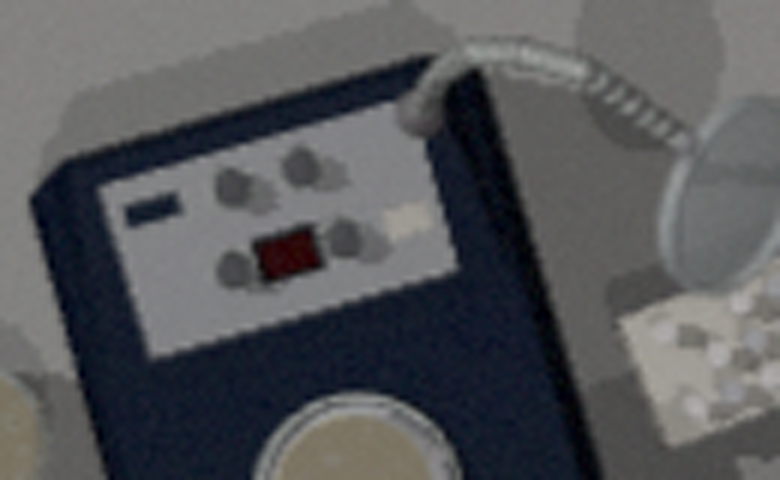

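Crop c1 shows left key (235,270), right key (345,240), display (289,254), and rear keys (233,188) and (300,167). The gooseneck starts at the rear right at (415,115).

```bash
cat > h.py <<'E'
import numpy as np
def ray(c,u,v): 
    R=c["T"][:3,:3]; return R@np.array([(u-c["cx"])/c["fx"],(v-c["cy"])/c["fy"],1.]),c["T"][:3,3]
def cloud(c,us,vs):
    o=[]
    for v in vs:
        for u in us:
            z=c["range_z"][v,u]
            if z>0: d,p=ray(c,u,v); o.append(p+d*z)
    return np.array(o)
E
python3 - <<'E'
import numpy as np; from h import *
c=dict(np.load("top0.npz"))
f=lambda x,y:(185+(x+.5)/6-.5,135+(y+.5)/6-.5)
cor=[f(*p) for p in [(100,187),(402,97),(460,268),(150,358)]]
import cv2
m=np.zeros((384,512),np.uint8); cv2.fillPoly(m,[np.array(cor).round().astype(int)],1); m=cv2.erode(m,np.ones((3,3)))
vs,us=np.nonzero(m); P=[]
for u,v in zip(us,vs):
    z=c["range_z"][v,u]; d,p=ray(c,u,v); P.append(p+d*z)
P=np.array(P); 
# robust plane z=ax+by+c
k=np.ones(len(P),bool)
for _ in range(15):
    A=np.c_[P[:,:2],np.ones(len(P))]; s=np.linalg.lstsq(A[k],P[k,2],rcond=None)[0]; r=P[:,2]-A@s; k=abs(r)<max(2.5,1.5*np.median(abs(r)))
print("plane",s,k.sum(),len(P),"tilt deg",np.degrees(np.arctan(np.hypot(*s[:2]))),"yaw",np.arctan2(s[1],s[0]))
print("panel center z",)
def hit(u,v,off):
    d,p=ray(c,u,v); n=np.array([-s[0],-s[1],1]);n/=np.linalg.norm(n)
    q=np.array([0,0,s[2]])+n*off; return p+d*(n@(q-p))/(n@d)
C=[hit(*q,0) for q in cor]; print(np.round(C,1)); 
for nme,p,o in [("L",(235,270),10),("R",(345,240),10),("disp",(289,254),0),("rl",(233,188),10),("rr",(300,167),10)]: print(nme,hit(*f(*p),o).round(1))
L,R=hit(*f(235,270),10),hit(*f(345,240),10); d=L-R; print(d,np.linalg.norm(d),"yaw",np.arctan2(-d[0],d[1]))
for e in [(0,1),(3,2)]: d=C[e[0]]-C[e[1]]; print("edge yaw",np.arctan2(-d[0],d[1]),np.linalg.norm(d))
for e in [(0,3),(1,2)]: d=C[e[0]]-C[e[1]]; print("side yaw",np.arctan2(d[1],d[0]),np.linalg.norm(d))
E
```

```text
plane [  0.27850494   0.08119309 -75.3230655 ] 956 1437 tilt deg 16.177381197011652 yaw 0.28366995226028335
panel center z
[[614.2 123.2 105.7]
 [660.7 -36.2 105.7]
 [572.4 -66.6  78.7]
 [525.4  99.6  79.1]]
L [570.4  52.7  98.2]
R [585.9  -5.4  97.8]
disp [579.7  24.6  88.1]
rl [612.5  52.9 110. ]
rr [623.3  17.7 110.1]
[-15.49009075  58.16059915   0.40817191] 60.1894077829859 yaw 0.26029091397065696
edge yaw 0.28395722084914904 166.00781913203372
edge yaw 0.27569846591370484 172.68529200506728
side yaw 0.2599609488759178 95.6325852001501
side yaw 0.33182884343240837 97.19469744004395
```

```bash
python3 -m pendant '[[[0,0,0.03],[0,0,0]],[[0.01,0.02,0.07],[0,0,0]],[[0.02,0.05,0.09],[0,0,0]],[[0.03,0.085,0.09],[0,0,0]],[[0.04,0.12,0.09],[0,0,0]],[[0.05,0.16,0.09],[0,0,-0.03]],[[0.06,0.2,0.09],[0,0,-0.06]],[[0.07,0.24,0.09],[0,0,-0.09]],[[0.08,0.28,0.09],[0,0,-0.136]],[[0.09,0.32,0.09],[0,0,-0.136]],[[0.1,0.36,0.09],[0,0,-0.136]],[[0.11,0.4,0.09],[0,0,-0.136]],[[0.12,0.44,0.09],[0,0,-0.136]],[[0.13,0.48,0.09],[0,0,-0.136]],[[0.14,0.52,0.09],[0,0,-0.136]],[[0.15,0.56,0.09],[0,0,-0.136]],[[0.155,0.59,0.09],[0,0,-0.136]],[[0.16,0.61,0.09],[0,0,-0.136]],[[0.16,0.615,0.09],[0,0,-0.136]],[[0.16,0.615,0.09],[0,0,-0.136]]]' 0.08; python3 -c "
from cell import state;s=state();print(s)"
```

```text
t: 2.1
eef_pos: [419.3, 19.3, 338.1]
orientation: [0.99, 0.138, -0.0, 0.0]
ft_force: [0.8, -0.5, -1.6]
width: 46.2
{'t': 2.1, 'joint_pos': array([ 0.90895813, -0.02186979, -0.98869055,  1.95704841, -0.01954054,
        1.19724482, -1.36683535]), 'joint_vel': array([ 0.01894167, -0.00011678,  0.0357845 ,  0.00385332,  0.00614665,
        0.00107667,  0.01309814]), 'joint_efforts': array([ -0.82871318, -16.2074697 ,  -0.36622544, -29.76381004,
        -0.12261862,  -0.03407821,  -0.18737344]), 'eef_pos': array([419.25950697,  19.29080858, 338.09953243]), 'orientation': array([ 9.90462711e-01,  1.37780711e-01, -3.06965051e-04,  1.94210701e-05]), 'ft_force': array([ 0.77244573, -0.51911425, -1.6474004 ]), 'torque': array([-0.03274419, -0.00976332,  0.02129012]), 'width': 46.16539413384598}
```

```bash
python3 -m pendant '[[[0.01,0,0],[0.01,-0.035,0]],[[0.03,0,-0.01],[0.02,-0.07,0]],[[0.05,0,-0.03],[0.03,-0.105,0]],[[0.07,0,-0.05],[0.04,-0.14,0]],[[0.09,0,-0.075],[0.05,-0.175,0]],[[0.11,0,-0.1],[0.06,-0.21,0]],[[0.125,0,-0.12],[0.07,-0.245,0]],[[0.133,-0.001,-0.14],[0.0758,-0.2688,0]],[[0.135,-0.002,-0.15],[0.0758,-0.2688,0]],[[0.135,-0.002,-0.153],[0.0758,-0.2688,0]],[[0.135,-0.002,-0.153],[0.0758,-0.2688,0]]]'
python3 - <<'E'
from cell import state,optics
import cv2,numpy as np
from scipy.spatial.transform import Rotation as Ro
s=state();print(s["eef_pos"],Ro.from_quat(s["orientation"]).as_matrix().round(3).tolist(),s["ft_force"])
out=[]
for n,(y,x) in (("scene",(150,210)),("top",(135,185))):
    c=optics.read_camera(n); np.savez(f"{n}1.npz",**c)
    out.append(cv2.resize(c["img"][y:y+85,x:x+130,::-1],None,fx=5,fy=5,interpolation=cv2.INTER_CUBIC)[:, :])
cv2.imwrite("pics/s1.png",out[0]);cv2.imwrite("pics/t1.png",out[1])
E
```

```text
t: 3.2
eef_pos: [554.4, 16.4, 185.3]
orientation: [0.981, 0.135, 0.137, -0.019]
ft_force: [-0.2, -0.3, 0.0]
width: 46.0
[554.41256506  16.38445226 185.31786461] [[0.926, 0.271, 0.265], [0.26, -0.963, 0.074], [0.275, 0.0, -0.962]] [-0.20546985 -0.29008825  0.02740541]
```

View pics/s1.png

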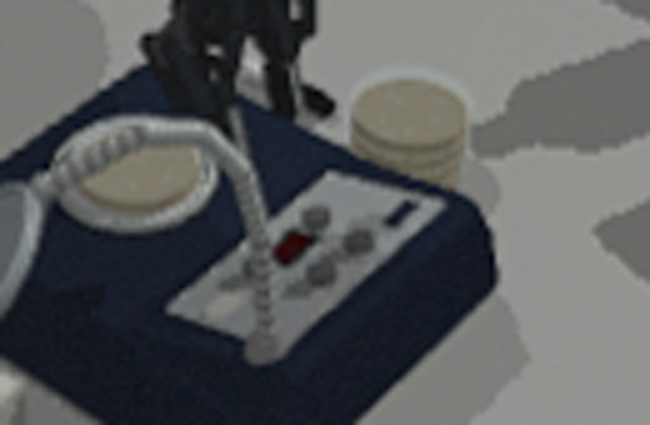

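View pics/t1.png

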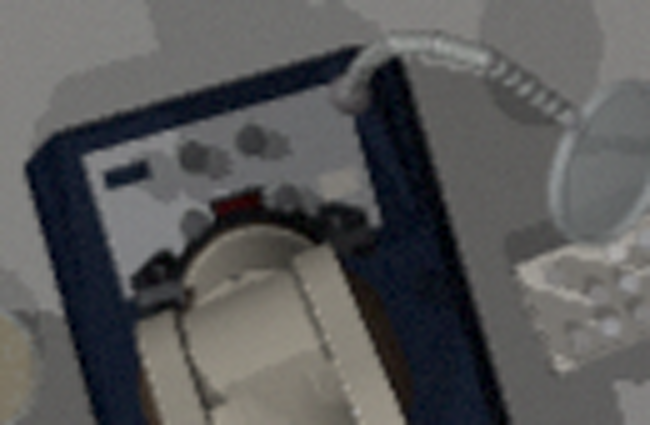

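The pictures show the gripper above and just in front of the key row (top crop: keys ~(195,222) and (288,197)), with the rear keys and gooseneck clear. I'll check the fingertip geometry in the tool frame using the depth.

```bash
python3 - <<'E'
import numpy as np; from h import *
from cell import state
from scipy.spatial.transform import Rotation as Ro
s=state(); R=Ro.from_quat(s["orientation"]).as_matrix(); p=s["eef_pos"]
for n in("scene","top"):
    c=dict(np.load(n+"1.npz")); P=cloud(c,range(180,330),range(100,260)); Q=(P-p)@R
    k=(abs(Q[:,0])<30)&(abs(Q[:,1])<75)&(Q[:,2]<40)&(Q[:,2]>-50)
    Q=Q[k]; Q=Q[np.argsort(-Q[:,2])]; print(n,len(Q)); print(Q[:45].round(0).astype(int).tolist())
E
```

```text
scene 302
[[-7, -22, 16], [7, -20, 15], [-2, -22, 15], [8, 25, 14], [2, -22, 14], [-11, -23, 14], [8, -20, 12], [10, -27, 12], [11, -21, 11], [9, 30, 11], [-1, -22, 11], [-4, -20, 10], [-10, -23, 10], [10, -23, 10], [11, 27, 9], [5, -34, 9], [4, -20, 9], [7, -21, 9], [9, 29, 8], [0, -22, 7], [-11, -24, 7], [-3, -20, 7], [8, 32, 7], [5, -35, 6], [11, -22, 5], [9, -21, 5], [6, -20, 5], [-10, -20, 4], [10, 29, 4], [-4, -22, 4], [9, -26, 4], [3, -23, 3], [1, -22, 3], [-13, -23, 3], [7, 34, 3], [7, -29, 2], [11, 33, 2], [10, 28, 2], [9, -21, 1], [-6, -21, 1], [-1, -20, -1], [7, 33, -1], [11, 33, -1], [8, -29, -1], [4, 29, -1]]
top 59
[[6, 36, 7], [10, -27, 0], [11, 25, 0], [10, 28, -3], [10, 30, -8], [10, -27, -13], [6, -38, -24], [10, -31, -26], [11, -33, -28], [10, 35, -32], [10, 38, -33], [6, -41, -33], [6, 40, -34], [7, -35, -34], [10, -34, -34], [11, 56, -35], [7, 37, -35], [1, 38, -35], [12, 53, -36], [3, -39, -37], [13, 50, -37], [6, 42, -37], [-4, 45, -38], [5, 36, -38], [5, -35, -38], [4, 39, -38], [2, -36, -39], [12, -48, -39], [1, 41, -39], [-4, -44, -39], [-2, 49, -39], [-1, 46, -39], [4, 41, -39], [10, -42, -40], [-1, -46, -40], [2, -45, -40], [0, 43, -40], [1, -42, -40], [9, 46, -40], [8, -43, -40], [6, 45, -41], [4, -41, -41], [2, 47, -41], [5, 48, -41], [11, -54, -41]]
```

```bash
python3 -m pendant '[[[0.002,0.0005,-0.007],[0,0,0]],[[0.004,0.0012,-0.015],[0,0,0]],[[0.0067,0.0019,-0.024],[0,0,0]],[[0.0095,0.0027,-0.034],[0,0,0]],[[0.012,0.0034,-0.044],[0,0,0]],[[0.0145,0.0041,-0.053],[0,0,0]],[[0.0164,0.0046,-0.0596],[0,0,0]],[[0.0164,0.0046,-0.0596],[0,0,0]],[[0.0164,0.0046,-0.0596],[0,0,0]],[[0.0164,0.0046,-0.0596],[0,0,0]]]' 0.2
python3 - <<'E'
from cell import state,optics
import cv2,numpy as np
from h import *
from scipy.spatial.transform import Rotation as Ro
s=state();print(s["eef_pos"],s["ft_force"]); R=Ro.from_quat(s["orientation"]).as_matrix()
print("mid in tool",(np.array([578.2,23.6,98])-s["eef_pos"])@R)
c=optics.read_camera("scene")
cv2.imwrite("pics/s2.png",cv2.resize(c["img"][160:225,220:310,::-1],None,fx=8,fy=8,interpolation=cv2.INTER_CUBIC))
E
```

```text
t: 4.3
eef_pos: [571.3, 21.8, 126.1]
orientation: [0.981, 0.136, 0.138, -0.019]
ft_force: [-0.5, 1.3, 0.6]
width: 51.2
[571.26239538  21.76009518 126.09987468] [-0.54380872  1.30414433  0.57353133]
mid in tool [-0.86674191  0.10605138 28.98889573]
```

View pics/s2.png

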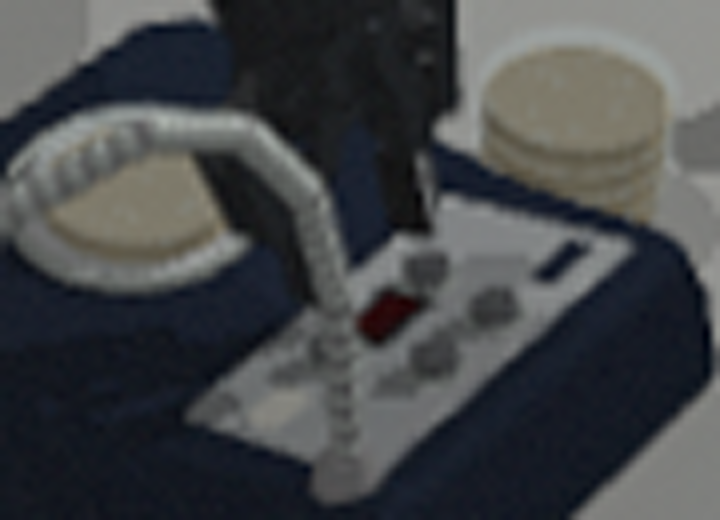

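The left fingertip at (412,230) sits just above the left key at (427,265). The right fingertip is behind the gooseneck near (315,300). The alignment looks right, so I'll approach slowly on force.

```bash
python3 -m pendant '[[[0.0008,0.0002,-0.003],[0,0,0]],[[0.0016,0.0004,-0.006],[0,0,0]],[[0.0024,0.0007,-0.0087],[0,0,0]],[[0.0024,0.0007,-0.0087],[0,0,0]],[[0.0024,0.0007,-0.0087],[0,0,0]]]'
python3 -m pendant '[[[0.0005,0.0001,-0.0019],[0,0,0]],[[0.0005,0.0001,-0.0019],[0,0,0]],[[0.0005,0.0001,-0.0019],[0,0,0]]]'
python3 -m pendant '[[[0.0005,0.0001,-0.0019],[0,0,0]],[[0.0005,0.0001,-0.0019],[0,0,0]],[[0.0005,0.0001,-0.0019],[0,0,0]]]'
```

```text
t: 4.85
eef_pos: [573.3, 22.5, 116.9]
orientation: [0.981, 0.136, 0.138, -0.019]
ft_force: [0.8, -0.5, 0.5]
width: 51.4
t: 5.15
eef_pos: [573.9, 22.5, 115.1]
orientation: [0.981, 0.136, 0.138, -0.019]
ft_force: [-0.0, -0.0, -1.0]
width: 51.4
t: 5.45
eef_pos: [574.3, 22.6, 113.1]
orientation: [0.981, 0.136, 0.138, -0.019]
ft_force: [0.3, 0.4, 0.1]
width: 51.3
```

```bash
for i in 1; do python3 -m pendant '[[[0.0005,0.0001,-0.0019],[0,0,0]],[[0.0005,0.0001,-0.0019],[0,0,0]],[[0.0005,0.0001,-0.0019],[0,0,0]]]'; python3 -c "
from cell import state;print(state()['torque'])"; done
python3 -m pendant '[[[0.0003,0.0001,-0.001],[0,0,0]],[[0.0003,0.0001,-0.001],[0,0,0]],[[0.0003,0.0001,-0.001],[0,0,0]]]'; python3 -c "
from cell import state;print(state()['torque'])"
```

```text
t: 5.75
eef_pos: [575.1, 22.8, 111.5]
orientation: [0.981, 0.136, 0.138, -0.019]
ft_force: [-1.7, -0.9, 2.8]
width: 50.9
[-0.03186574  0.32178148 -0.02321943]
t: 6.05
eef_pos: [575.4, 22.8, 110.5]
orientation: [0.981, 0.136, 0.138, -0.019]
ft_force: [-1.6, 0.4, 3.4]
width: 51.2
[-0.05885649  0.32189477  0.04480644]
```

```bash
python3 -m pendant '[[[0.0005,0.0001,-0.0019],[0,0,0]],[[0.0005,0.0001,-0.0019],[0,0,0]],[[0.0005,0.0001,-0.0019],[0,0,0]]]'; python3 -c "
from cell import state;print(state()['torque'])"
python3 -m pendant '[[[0.0003,0.0001,-0.001],[0,0,0]],[[0.0003,0.0001,-0.001],[0,0,0]],[[0.0003,0.0001,-0.001],[0,0,0]]]'; python3 -c "
from cell import state;print(state()['torque'])"
```

```text
t: 6.35
eef_pos: [575.9, 23.0, 108.5]
orientation: [0.981, 0.136, 0.138, -0.019]
ft_force: [-2.0, -0.2, 6.1]
width: 51.2
[-0.08699086  0.42483382 -0.0090631 ]
t: 6.65
eef_pos: [576.2, 23.0, 107.6]
orientation: [0.981, 0.136, 0.138, -0.019]
ft_force: [-2.4, -0.3, 6.4]
width: 51.6
[-0.10037053  0.40677377 -0.03257387]
```

```bash
python3 -m pendant '[[[0.0003,0.0001,-0.001],[0,0,0]],[[0.0003,0.0001,-0.001],[0,0,0]],[[0.0003,0.0001,-0.001],[0,0,0]]]'; python3 -m pendant '[[[0.0003,0.0001,-0.001],[0,0,0]],[[0.0003,0.0001,-0.001],[0,0,0]],[[0.0003,0.0001,-0.001],[0,0,0]]]'; python3 -c "
from cell import state;print(state()['torque'])"
```

```text
t: 6.95
eef_pos: [576.3, 23.1, 106.9]
orientation: [0.981, 0.136, 0.138, -0.019]
ft_force: [-6.1, -0.7, 11.5]
width: 51.4
t: 7.25
eef_pos: [576.4, 23.1, 106.7]
orientation: [0.981, 0.136, 0.138, -0.018]
ft_force: [-11.7, -1.7, 24.4]
width: 50.9
[-0.05233844  1.47518222  0.0603851 ]
```

```bash
python3 -m pendant '[[[-0.0001,0,0.0005],[0,0,0]],[[-0.0001,0,0.0005],[0,0,0]],[[-0.0001,0,0.0005],[0,0,0]],[[-0.0001,0,0.0005],[0,0,0]],[[-0.0001,0,0.0005],[0,0,0]],[[-0.0001,0,0.0005],[0,0,0]],[[-0.0001,0,0.0005],[0,0,0]],[[-0.0001,0,0.0005],[0,0,0]],[[-0.0001,0,0.0005],[0,0,0]],[[-0.0001,0,0.0005],[0,0,0]]]'; python3 -c "
from cell import state,optics
import cv2
print(state()['torque'])
c=optics.read_camera('scene')
cv2.imwrite('pics/s3.png',cv2.resize(c['img'][160:225,220:310,::-1],None,fx=8,fy=8,interpolation=cv2.INTER_CUBIC))"
```

```text
t: 8.25
eef_pos: [576.4, 23.1, 106.8]
orientation: [0.981, 0.136, 0.138, -0.018]
ft_force: [-9.5, -0.7, 18.0]
width: 51.5
[-0.080843    1.18594317  0.00377754]
```

View pics/s3.png

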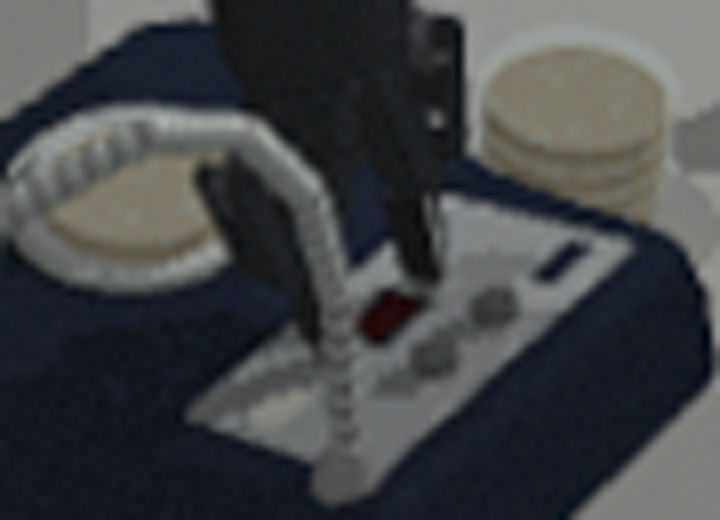

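The left fingertip is on its key at about (425,280) and the rear keys are free. Force and moment fit both keys being at the stop, so I'll hold.

```bash
Z='[[[0,0,0],[0,0,0]],[[0,0,0],[0,0,0]]]'; python3 -m pendant '[[[0,0,0],[0,0,0]],[[0,0,0],[0,0,0]],[[0,0,0],[0,0,0]],[[0,0,0],[0,0,0]],[[0,0,0],[0,0,0]],[[0,0,0],[0,0,0]],[[0,0,0],[0,0,0]],[[0,0,0],[0,0,0]],[[0,0,0],[0,0,0]],[[0,0,0],[0,0,0]],[[0,0,0],[0,0,0]],[[0,0,0],[0,0,0]],[[0,0,0],[0,0,0]],[[0,0,0],[0,0,0]],[[0,0,0],[0,0,0]],[[0,0,0],[0,0,0]],[[0,0,0],[0,0,0]],[[0,0,0],[0,0,0]],[[0,0,0],[0,0,0]],[[0,0,0],[0,0,0]]]'
python3 -c "
from cell import state
s=state();print(s['torque'],s['t'])"
```

```text
t: 10.3
eef_pos: [576.4, 23.1, 106.8]
orientation: [0.981, 0.136, 0.138, -0.018]
ft_force: [-9.0, -2.3, 17.1]
width: 51.0
[0.00342628 1.18046037 0.05756069] 10.3
```

Held for about 3.3 s with a steady force. Now I'll release along the normal and back away.

```bash
python3 -m pendant '[[[-0.0005,-0.0001,0.0019],[0,0,0]],[[-0.0011,-0.0003,0.0039],[0,0,0]],[[-0.0019,-0.0005,0.007],[0,0,0]],[[-0.003,-0.0008,0.011],[0,0,0]],[[-0.0055,-0.0015,0.02],[0,0,0]],[[-0.009,-0.0026,0.033],[0,0,0]],[[-0.0135,-0.0038,0.049],[0,0,0]],[[-0.018,-0.005,0.065],[0,0,0]],[[-0.024,-0.0065,0.085],[0,0,0]],[[-0.04,-0.0065,0.11],[0,0,0]],[[-0.065,-0.0065,0.14],[0,0,0]],[[-0.095,-0.0065,0.17],[0,0,0]],[[-0.125,-0.0065,0.195],[0,0,0]],[[-0.145,-0.0065,0.21],[0,0,0]],[[-0.155,-0.0065,0.215],[0,0,0]],[[-0.155,-0.0065,0.215],[0,0,0]],[[-0.155,-0.0065,0.215],[0,0,0]],[[-0.155,-0.0065,0.215],[0,0,0]]]'
python3 - <<'E'
from cell import state,optics
import cv2,numpy as np
out=[]
for n,(y,x) in (("scene",(150,210)),("top",(135,175))):
    c=optics.read_camera(n); a=np.load(n+"0.npz")["img"]
    o=[cv2.resize(i[y:y+90,x:x+130,::-1],None,fx=3,fy=3,interpolation=cv2.INTER_CUBIC) for i in(a,c["img"])]
    out.append(np.hstack(o))
cv2.imwrite("pics/end.png",np.vstack(out))
E
```

```text
t: 12.1
eef_pos: [421.7, 17.3, 320.3]
orientation: [0.981, 0.136, 0.137, -0.02]
ft_force: [-0.5, -0.1, 0.3]
width: 51.0
```

View pics/end.png

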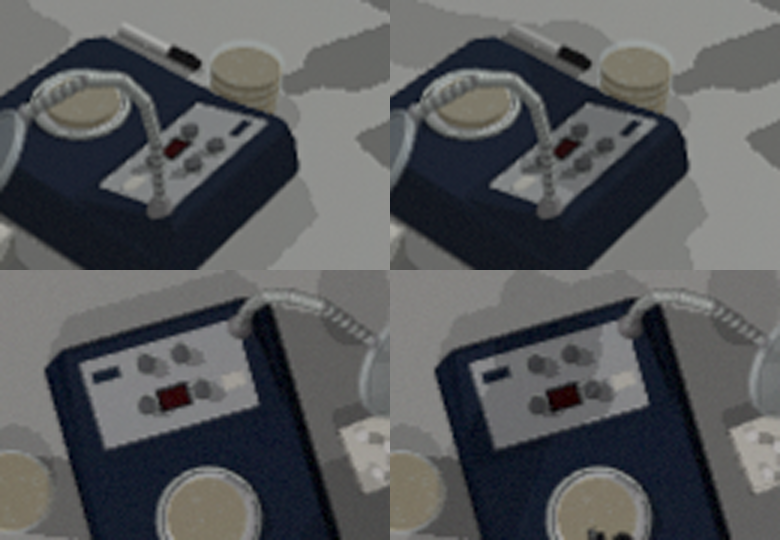

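The before and after views match: the counter, dish and keys are all where they were, and the gripper is clear. Handing in.

```bash
python3 -c "
from cell import job;print(job.job_done())"
```

```text
the job is handed in; nothing more can be done
None
```

I pressed the left and right keys together with the tool square to the panel and the fingers 51 mm apart. I held them for about 3.3 s, then backed off along the panel's normal to about 150 mm in front of the keys and 210 mm above them. The job was handed in at about 12 s of the 42 s allowed; it reports no verdict.

- **Keys down:** the force rose along the springs to about 7 N, more than one key alone can give, then climbed steeply at the stops. It peaked near 27 N and was about 20 N during the hold, and the moment fits both keys being loaded. I could not read the key travel directly, and the gooseneck hid the right fingertip from the scene camera, so this rests on force and moment.
- **After release:** the tool force was back to about 0 N. In the before and after pictures from both cameras, the counter, dish, dish stack and pen showed no visible shift, and the keys look up again. The crops show only part of the tube rack and none of the bottle, tip box or beaker; the arm did not go near those three.
- **Failed or disagreeing checks:** none. The side load during the hold was a few newtons along the slope, and the counter did not move.

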